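# Tuck a cover strip under an instrument box's flap and hold it down

## Task

Take the wider of the two dark steel cover strips by its upright rib and tuck its rounded front edge about 20 mm under the hinged flap of the low grey instrument box, square to the box and without lifting the flap. Then press the strip flat onto the box's deck with a moderate push (about 10 N) so that it could be screwed down, and finish while still gripping the rib and pressing: do not let go. Leave the narrow strip and the glassware and bottles where they are.

Things in the scene. Friction and masses are not known exactly. Their poses are not given: they have to be found in the camera images.
- wide_strip_rib (a point): Centre of the upright rib of the WIDE loose dark steel strip (to be used): a flat plate 60 mm (own x) by 104 mm (own y), 4 mm thick, 60-130 g, lying flat. Rib: 30 mm along own x, 10 mm thick along own y (grip across this), from the plate's top (4 mm) to 32 mm above the strip's underside; this point is 18 mm above the underside. Own +x points to the rounded front edge, z up.
- wide_strip_edge (a point): Middle of the rounded front edge (the long edge to be tucked) of the wide strip, half-way through its thickness, 2 mm above the strip's underside; 45 mm along own +x from the rib centre and 16 mm below it. Axes as the strip's. The rib's front end is 30 mm behind this edge.
- narrow_strip_rib (a point): Centre of the rib of the NARROW strip, 60 mm by 64 mm (own y), otherwise the same shape as the wide one. It is not wanted; leave it. Which of the two lies where varies.
- flap_lip (a point): Point on the deck of the fixed grey box (8 mm above the desk) straight below the middle of the flap's front lip. Own +x points level under the flap toward its hinge, y along the lip, z up. The slot below the shut flap is 8 mm high, 114 mm wide between side cheeks and 73 mm deep; behind it stands a housing 34 mm high with two 10 mm studs on top.
- flap (a joint): Angle of the flap's loose, springless hinge: 0 shut (lying on the cheeks by its own weight, 50 g), grows as the lip is lifted; 0.1 is about 7 mm at the lip. The flap is an aluminium plate 128 mm wide, 70 mm deep, 3 mm thick, its upper side at most 13 mm above the deck.
- deck: The flat, rigid, bare aluminium deck plate fixed in the box, 118 mm by 114 mm, top 8 mm above the desk; it reaches 46 mm in front of the lip (a 5 mm high foot plate reaches 55 mm). Its origin is on the desk under the lip's middle, axes as flap_lip's.
- wide_strip: The wide strip itself; origin at the centre of the underside of its 60 x 104 mm plate.
- beaker_mid (a point): Bystander: middle of the clear beaker, 57 mm across, 66 mm high. Leave it.
- brown_vial_mid (a point): Bystander: middle of the brown vial with white cap, 22 mm across, 55 mm high. Leave it.
- white_bottle_mid (a point): Bystander: middle of the small white bottle, 28 mm across, 44 mm high. Leave it.
There are look-alikes about, which are no part of the job. Of the things that look like the part that bears flap_lip, the larger one is meant.

How it is judged:
By the outcome, as a careful person would: the job done as asked, in the order asked, and still so for the second after the job is handed in, while the arm keeps its last pose, push and grip.
It also fails if it takes over 42 s, if anything falls off the work surface, if the arm or the gripper's body presses on something with over 40 N, if the wrist force passes 120 N, or if a joint passes its speed limit or range.

## Robot

A 7-joint arm with a two-finger parallel gripper is mounted at the origin on a cart in front of the work surface, level with it; the furniture and walls round the work are solid. World frame = base frame: x ahead of the robot, y to its left, z up, the work surface at z = 0. Lengths are in m, angles in rad, forces in N, time in s.
With the tool pointing down it reaches from about 0.425 to 0.925 m from the base axis. Payload 6.8 kg.
Tool frame: the origin (TCP) lies between the finger pads; the fingertips stand 22 mm ahead of it and the grasp point (between the pads) lies 3 mm ahead of it (bot.tip_reach is the distance from the TCP to the fingertips, in m); z points along the fingers, x is the direction in which the jaws open and shut, and the axes are right-handed (so a half turn about z gives the same grasp; the last joint's range is limited). The gripper opens to 85 mm and grips with 20 to 120 N. Pads are 22 mm wide; open, the fingers measure 114 mm over their backs; the gripper's body (76 mm by 85 mm) begins 54 mm behind the grasp point. The pads swing forward as they close: fully open they stand 13 mm farther back than shut.
Start: joints at [1.141, 0.477, 0.022, 1.555, -0.011, 1.109, -0.083], TCP at [0.213, -0.64, 0.253] pointing down, gripper open.
Joint ranges: [-2.96, 2.96], [-0.34, 2.1], [-1.41, 1.46], [0.24, 2.44], [-1.37, 4.51], [0.17, 1.92], [-2.96, 2.96]. Speed limits (rad/s): [2.39, 2.39, 3.14, 3.14, 3.14, 3.14, 3.14].

## Interface

Orientations are given as a unit quaternion [w, x, y, z].
In Python, from station import bot gives the robot as it stands.
- The arm moves only by the tool step_arm, never from a script. Its argument "targets" is a list of rows, each a list of 5 numbers: the shift along the tool's x, y, z in mm, then the turn about the tool's z in degrees, then the closure, from 0 (fully open) to 1 (shut). In form: [[dx, dy, dz, spin, jaw], ...]. A call has 1 to 20 rows; each row is the pose to reach, as a shift and turn from the pose commanded when the call began, along the tool's axes at that moment; what a row does not reach only later rows make up. A row lasts 1/12 s, in which the tool goes at most 41.7 mm and 7.16 degrees, less where a joint would pass 70% of its speed; a pose out of reach is approached as far as the arm can. A call with a gripper value outside its range is refused whole. The fingers move at their own pace and stop on an object; "newtons" is the grip in N (left out, the last holds). Time passes only in rows, so rows that repeat a pose let the fingers close. It gives the time, the measured TCP pose, the force and the opening at its end, in the units of the state.
- bot.get_obs(): the state, without advancing time (a new reading comes with each control period).
- bot.read_camera(name): name is "scene" or "top" or "wrist"; returns a dict with "frame" (420x560x3 uint8, red, green, blue), "z_map" (420x560 float32, m along the optical axis (not along the pixel's ray), 0 where there is no reading), "fov_y" (degrees; the focal length in pixels is half the picture's height over the tangent of half this angle, whatever the lens; pixels are square), "cx", "cy" (the principal point, pixels), "R" (3x3) and "t" (3): a world point X has camera coordinates R X + t. Camera axes: x right, y down, z forward; pixel columns grow to the right and rows downward; lengths in m; the calibration is good to about 2 mm. A picture is of the moment at which its call begins.
- bot.hand_in(): hands the job in, once; it reports no verdict.
The state is a dict: "t": time; "q": joint angles; "joint_vel": joint speeds; "joint_torque": joint torques, N m; "eef_pos": TCP position; "tool_rot": TCP orientation; "contact_force": force on the tool from outside, world axes, zero at the start; "torque": the same for the moment, N m; "gripper_width": opening from 0.0 (shut) to 1.0 (fully open).
Only numpy, scipy, OpenCV 4.12 (cv2) and the standard library are available. Lean on these libraries where they do the work, as an engineer would, in place of code of your own. Each camera call takes 0.05 s, during which the arm holds its last target.

## Working session

There is one attempt and no reset: what is moved stays moved. The work goes in short steps, Python scripts to look and compute and a tool call to move; the robot and the scene stay as the last step left them, time stands still between calls to the robot, and variables do not carry over. Pictures are saved under pics/ and viewed, and the job is handed in when it is done.

Besides the shell and the picture viewer there is one more tool, called after "Emit:" as name(argument=value, ...) on one line, values as JSON. step_arm: Moves the arm, as the interface text tells. Its arguments: {"type":"object","properties":{"targets":{"type":"array"},"newtons":{"type":"number"}},"required":["targets"]}

```bash
ls; mkdir -p pics
cat > h.py <<'E'
from station import bot
import numpy as np, cv2
def f(c): return c['frame'].shape[0]/2/np.tan(np.radians(c['fov_y'])/2)
def pt(c,u,v,z=None):
    F=f(c); d=np.array([(u-c['cx'])/F,(v-c['cy'])/F,1.]); R=np.array(c['R']);t=np.array(c['t'])
    o=-R.T@t; w=R.T@d
    s=(z-o[2])/w[2] if z is not None else c['z_map'][int(round(v)),int(round(u))]
    return o+s*w
def proj(c,X):
    p=np.array(c['R'])@X+np.array(c['t']); return p[:2]/p[2]*f(c)+[c['cx'],c['cy']]
def save(c,n): cv2.imwrite('pics/'+n,cv2.cvtColor(c['frame'],cv2.COLOR_RGB2BGR))
E
python3 - <<'E'
from h import *
print(bot.get_obs())
for n in ['scene','top','wrist']:
    c=bot.read_camera(n); save(c,n+'0.png'); print(n,c['fov_y'],c['R'],c['t'],c['cx'],c['cy'],(c['z_map']>0).mean())
    np.savez(n+'0.npz',**c)
E
```

```text
pics
{'t': 0.0, 'q': array([ 1.1409041 ,  0.4778324 ,  0.02232901,  1.55646607, -0.01150559,
        1.10928475, -0.08310698]), 'joint_vel': array([ 0.00073907,  0.00044553, -0.00163528, -0.00047292,  0.00018841,
       -0.00019744,  0.00099498]), 'joint_torque': array([ 7.39846146e-04, -5.96453047e+01,  1.60787232e+00, -2.81203526e+01,
        1.23834264e-02,  9.31803079e-03,  4.00216948e-06]), 'eef_pos': array([ 0.21330003, -0.63982512,  0.25229764]), 'tool_rot': array([-4.90515795e-04,  8.11260303e-01, -5.84684405e-01, -7.91646620e-04]), 'contact_force': array([-0.18488815, -0.00237014,  0.35635083]), 'torque': array([ 0.01588864, -0.02820759,  0.02098917]), 'gripper_width': 1.0045764689815448}
scene 48.3623035140202 [[-0.77027809 -0.63767188 -0.00679991]
 [-0.31392435  0.38844454 -0.86635001]
 [ 0.55508843 -0.66519577 -0.49939105]] [0.56026299 0.18362685 1.02994502] 275.7848225872784 211.2492531898356 0.9957100340136055
top 42.29165638399314 [[ 0.01714009 -0.99963198  0.02102692]
 [-0.99676102 -0.01873594 -0.07820769]
 [ 0.07857287 -0.01961833 -0.99671532]] [0.08574638 0.64499714 1.43160505] 284.13856877963013 206.5179227348602 0.9960034013605442
wrist 58.486441928200904 [[ 0.31439906 -0.94928709 -0.00269446]
 [-0.90298207 -0.29993637  0.30767118]
 [-0.29287644 -0.09429848 -0.95148893]] [-0.67417962 -0.03942526  0.38078669] 276.2282088647389 208.0197355639429 0.9959736394557823
```

View pics/scene0.png

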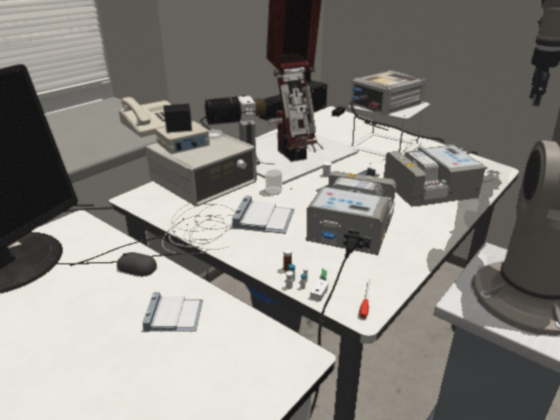

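View pics/top0.png

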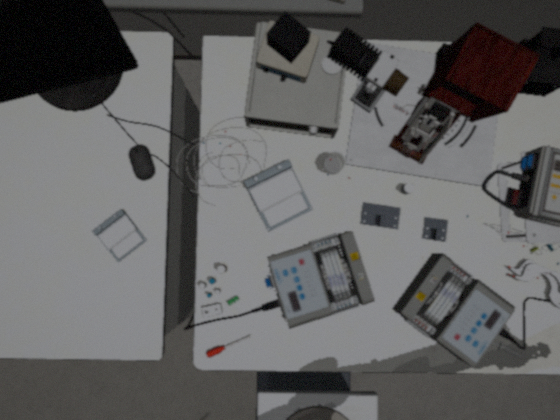

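View pics/wrist0.png

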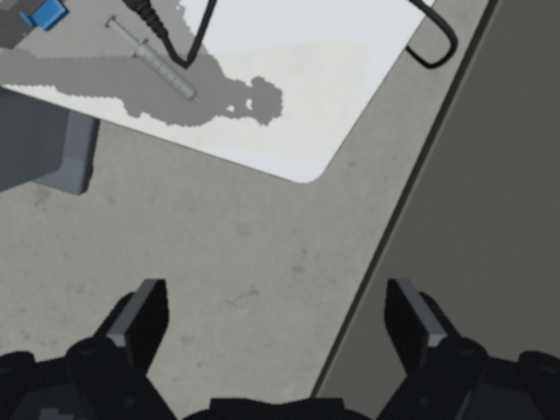

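Run:
```python
from h import *
c=dict(np.load('top0.npz'))
im=cv2.cvtColor(c['frame'],cv2.COLOR_RGB2BGR)
cv2.imwrite('pics/z1.png',cv2.resize(im[145:255,230:460],None,fx=3.4,fy=3.4,interpolation=cv2.INTER_CUBIC))
for u,v in [(380,216),(435,229),(378,220),(265,172),(277,190),(285,210),(300,160),(330,162),(320,270),(440,290),(270,100),(208,296),(370,120),(430,135),(403,188)]: print(u,v,pt(c,u,v).round(4))
c=dict(np.load('scene0.npz'))
im=cv2.cvtColor(c['frame'],cv2.COLOR_RGB2BGR)
cv2.imwrite('pics/z2.png',cv2.resize(im[150:300,210:410],None,fx=4,fy=4,interpolation=cv2.INTER_CUBIC))
```

```text
380 216 [ 0.6221 -0.1592  0.0325]
435 229 [ 0.5905 -0.3101  0.0219]
378 220 [ 0.6128 -0.159   0.0062]
265 172 [0.734  0.1503 0.0357]
277 190 [0.6879 0.1172 0.0204]
285 210 [0.635  0.0946 0.0114]
300 160 [0.7738 0.0556 0.0024]
330 162 [ 0.7698 -0.0268  0.0037]
320 270 [0.4787 0.006  0.105 ]
440 290 [ 0.4339 -0.2955  0.1101]
270 100 [0.9047 0.1397 0.1273]
208 296 [0.4041 0.2924 0.0403]
370 120 [ 0.8858 -0.1337  0.0179]
430 135 [ 0.8029 -0.239   0.2228]
403 188 [ 0.6989 -0.2215  0.0301]
```

View pics/z1.png

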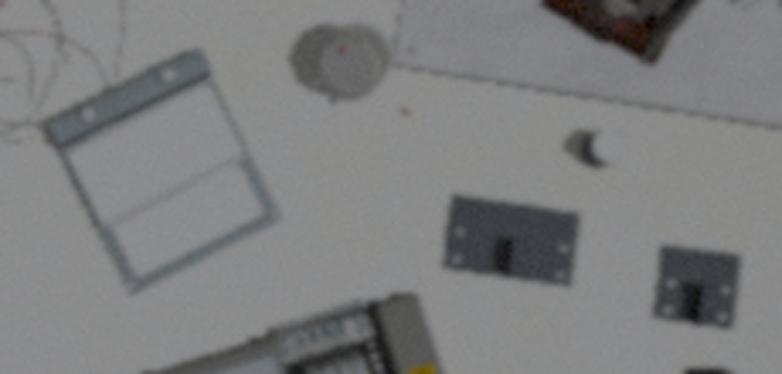

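View pics/z2.png

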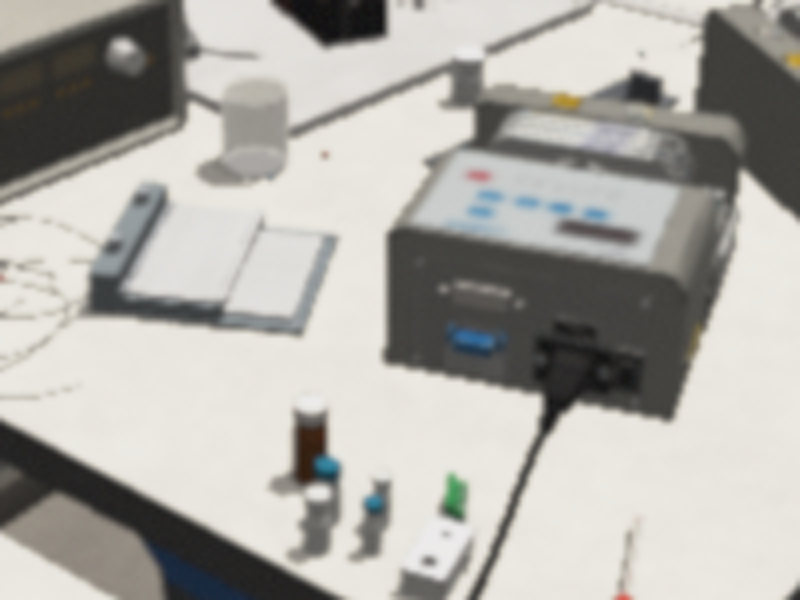

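Run:
```python
from h import *
c=dict(np.load('top0.npz'))
g=cv2.cvtColor(c['frame'],cv2.COLOR_RGB2GRAY)
m=(g<105).astype(np.uint8)
s=m*0; s[200:235,355:405]=m[200:235,355:405]
n,l,st,ce=cv2.connectedComponentsWithStats(s)
k=1+st[1:,4].argmax(); print(st[k],ce[k])
cn=max(cv2.findContours((l==k).astype(np.uint8),cv2.RETR_EXTERNAL,cv2.CHAIN_APPROX_NONE)[0],key=len)[:,0]
P=np.array([pt(c,u,v,.004)[:2] for u,v in cn])*1000
r=cv2.minAreaRect(P.astype(np.float32)); print('strip',r); print(cv2.boxPoints(r))
# rib darkest
rm=(g<45); ys,xs=np.nonzero(rm[200:235,355:405]); print('rib',xs.mean()+355,ys.mean()+200,len(xs),pt(c,xs.mean()+355,ys.mean()+200,.025))
# box corners zoom->px
def Z(x,y): return 230+(x+.5)/3.4-.5,145+(y+.5)/3.4-.5
for nm,x,y,z in [('hous TL',42,125,.034),('hous TR',197,50,.034),('hous BR',212,75,.034),('hous BL',60,147,.034),('lipL',105,224,.021),('lipR',245,157,.021),('deck BL',137,277,.008),('deck BR',266,212,.008),('foot BL',133,292,.005),('foot BR',279,217,.005),('stud1',89,114,.038),('stud2',169,74,.038)]:
    print(nm,(pt(c,*Z(x,y),z)*1000).round(1))
```

```text
[360 202  40  27 837] [379.79928315 215.32258065]
strip ((626.0449829101562, -164.06419372558594), (104.3658676147461, 60.38424301147461), 82.9156265258789)
[[ 589.6476   -212.12512 ]
 [ 649.5708   -219.57236 ]
 [ 662.4424   -116.003265]
 [ 602.51917  -108.55603 ]]
rib 377.4 219.55555555555554 45 [ 0.61289885 -0.15370023  0.025     ]
hous TL [707.7 211.1  34. ]
hous TR [769.7  90.4  34. ]
hous BR [750.   78.3  34. ]
hous BL [690.6 196.6  34. ]
lipL [631.6 160.4  21. ]
lipR [686.9  50.6  21. ]
deck BL [590.8 134.5   8. ]
deck BR [644.5  32.5   8. ]
foot BL [578.9 137.4   5. ]
foot BR [641.   21.9   5. ]
stud1 [716.6 174.3  38. ]
stud2 [749.5 112.2  38. ]
```

Emit:
step_arm(targets=[[-352,-525,0,25,0],[-352,-525,0,25,0],[-352,-525,0,25,0],[-352,-525,0,25,0],[-352,-525,0,25,0],[-352,-525,0,25,0],[-352,-525,0,25,0],[-352,-525,0,25,0],[-352,-525,0,25,0],[-352,-525,0,25,0],[-352,-525,0,25,0],[-352,-525,0,25,0],[-352,-525,0,25,0],[-352,-525,0,25,0],[-352,-525,0,25,0],[-352,-525,0,25,0],[-352,-525,0,25,0],[-352,-525,0,25,0],[-352,-525,0,25,0],[-352,-525,0,25,0]])

```text
t: 1.82
eef_pos: [0.5992, -0.1425, 0.2532]
tool_rot: [-0.001, -0.664, 0.747, -0.0]
contact_force: [0.2, -0.3, -0.5]
gripper_width: 1.002
```

Run:
```python
from h import *
c=bot.read_camera('wrist'); save(c,'w1.png'); np.savez('w1.npz',**c); o=bot.get_obs(); print(o['t'],o['eef_pos'],o['tool_rot'])
```

```text
1.8667 [ 0.59935408 -0.14234954  0.25333283] [-3.89832627e-04 -6.64402214e-01  7.47375089e-01 -1.50159396e-04]
```

View pics/w1.png

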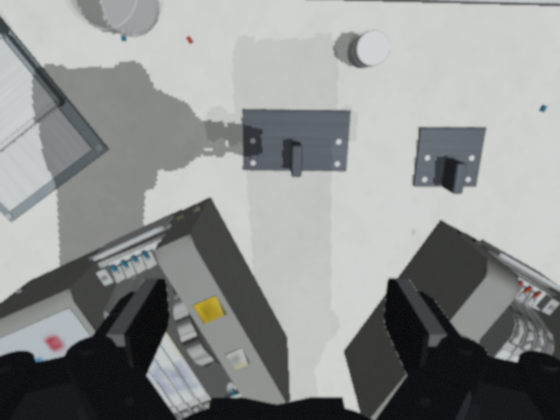

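Run:
```python
from h import *
c=dict(np.load('w1.npz'))
im=c['frame']; g=cv2.cvtColor(im,cv2.COLOR_RGB2GRAY)
for u,v in [(205,205),(280,335),(160,250),(440,225),(350,350),(500,265),(296,147),(296,157),(290,125),(455,175)]: print(u,v,(pt(c,u,v)*1000).round(1),g[v,u])
z=cv2.resize(cv2.cvtColor(im,cv2.COLOR_RGB2BGR)[95:185,230:360],None,fx=6,fy=6,interpolation=cv2.INTER_CUBIC);cv2.imwrite('pics/z3.png',z)
```

```text
205 205 [578.4 -72.   31.8] 63
280 335 [ 421.2 -125.7   27.7] 68
160 250 [568.4 -48.7 107.2] 132
440 225 [ 522.7 -303.2   12.1] 57
350 350 [ 383.7 -201.7   16.8] 57
500 265 [ 518.  -317.    96.8] 71
296 147 [ 623.  -164.    30.9] 89
296 157 [ 613.8 -163.    31. ] 97
290 125 [ 640.5 -161.3    3.8] 98
455 175 [ 579.4 -308.5   31.1] 63
```

View pics/z3.png

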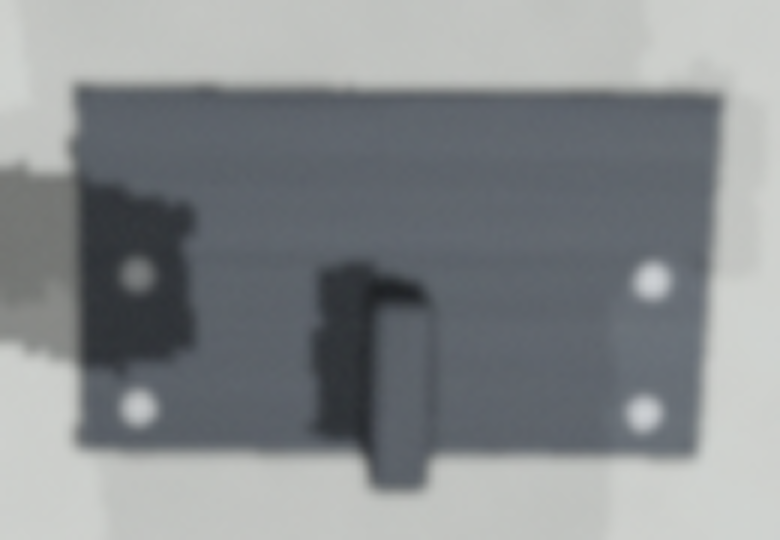

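Run:
```python
from h import *
c=dict(np.load('w1.npz'))
Z=lambda x,y:(230+(x+.5)/6-.5,95+(y+.5)/6-.5)
P=[pt(c,*Z(x,y),.004)[:2]*1000 for x,y in [(77,87),(720,96),(697,455),(78,447)]]
P=np.array(P);print(P.round(1)); print([np.linalg.norm(P[i]-P[i-1]).round(1) for i in range(4)])
ctr=P.mean(0); d=P[0]-P[1]; ya=np.degrees(np.arctan2(d[1],d[0])); d2=P[2]-P[3]; print('ctr',ctr,'yaw x',ya-90,np.degrees(np.arctan2(-d2[1],-d2[0]))-90)
R=np.array([pt(c,*Z(x,y),.032)[:2]*1000 for x,y in [(376,303),(430,303),(427,488),(373,488)]]);print(R.round(1),R.mean(0))
a=np.radians(ya-90);print('rib pred',ctr-15*np.array([np.cos(a),np.sin(a)]))
```

```text
[[ 660.7 -117.8]
 [ 647.1 -219.2]
 [ 589.4 -212. ]
 [ 603.1 -109.5]]
[np.float64(58.2), np.float64(102.3), np.float64(58.2), np.float64(103.4)]
ctr [ 625.08656129 -164.62807392] yaw x -7.622315564490066 -7.592544025770579
[[ 625.3 -160.7]
 [ 624.3 -168.8]
 [ 595.9 -165.6]
 [ 596.9 -157.2]] [ 610.57061274 -163.0897854 ]
rib pred [ 610.21910198 -162.63843733]
```

Emit:
step_arm(targets=[[-228,27,0,-34,0],[-228,27,0,-34,0],[-228,27,0,-34,0],[-228,27,0,-34,0],[-228,27,0,-34,0],[-228,27,0,-34,0],[-228,27,0,-34,0],[-228,27,0,-34,0],[-228,27,0,-34,0],[-228,27,0,-34,0]])

```text
t: 2.7
eef_pos: [0.5997, 0.0866, 0.2532]
tool_rot: [0.001, 0.854, -0.521, 0.0]
contact_force: [0.0, 0.3, -0.4]
gripper_width: 0.999
```

Run:
```python
from h import *
c=bot.read_camera('wrist'); save(c,'w2.png'); np.savez('w2.npz',**c); o=bot.get_obs(); print(o['t'],o['eef_pos'],o['tool_rot'])
```

```text
2.75 [0.5996744  0.08675139 0.25326802] [ 4.35914354e-04  8.53697241e-01 -5.20769390e-01  2.69045169e-04]
```

View pics/w2.png

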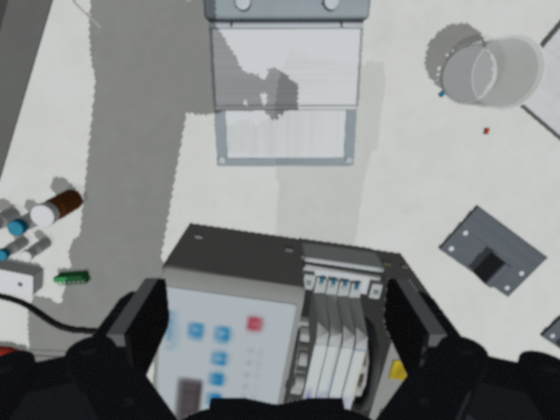

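Run:
```python
from h import *
c=dict(np.load('w2.npz'))
im=c['frame']
z=cv2.resize(cv2.cvtColor(im,cv2.COLOR_RGB2BGR)[0:175,195:380],None,fx=3.4,fy=3.4,interpolation=cv2.INTER_CUBIC);cv2.imwrite('pics/z4.png',z)
z=cv2.resize(cv2.cvtColor(im,cv2.COLOR_RGB2BGR)[85:175,205:365],None,fx=5,fy=5,interpolation=cv2.INTER_CUBIC);cv2.imwrite('pics/z5.png',z)
for u,v in [(190,232),(300,245),(403,262),(240,240),(280,95),(280,60),(280,130),(280,160),(280,10)]: print(u,v,(pt(c,u,v)*1000).round(1))
```

```text
190 232 [510.6 135.4  31.6]
300 245 [545.3  31.5  25.6]
403 262 [579.2 -66.   34.8]
240 240 [525.6  88.3  32.3]
280 95 [664.6 115.6  18.9]
280 60 [690.8 129.1  19.4]
280 130 [635.8 100.6   7.4]
280 160 [609.4  87.    3.7]
280 10 [723.5 146.2  34.6]
```

View pics/z4.png

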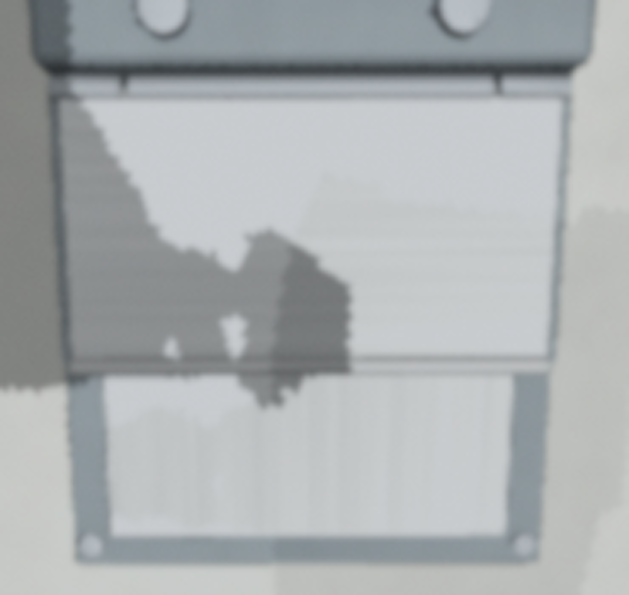

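View pics/z5.png

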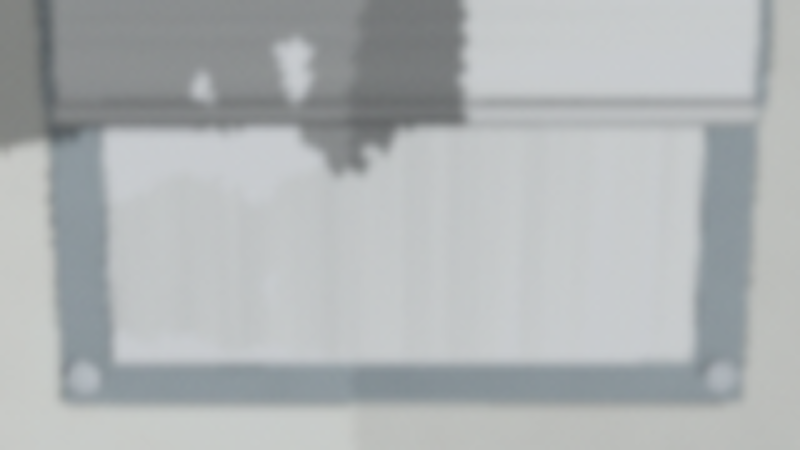

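Run:
```python
from h import *
c=dict(np.load('w2.npz'))
Z=lambda x,y:(205+(x+.5)/5-.5,85+(y+.5)/5-.5)
A=lambda L,z:np.array([pt(c,*Z(x,y),z)[:2]*1000 for x,y in L])
D=A([(114,362),(694,364)],.008); F=A([(62,403),(742,403)],.005); Lp=A([(50,125),(758,125)],.017); Ls=A([(50,103),(765,103)],.019)
S=A([(104,128),(705,126)],.008)
cc=A([(85,377),(722,377)],.007)
for n,P in [('deckfront',D),('foot',F),('lip',Lp),('seam',Ls),('screws',cc),('side',S)]:
    d=P[0]-P[1]; print(n,P.round(1),'len',np.hypot(*d).round(1),'yaw',(np.degrees(np.arctan2(d[1],d[0]))-90).round(2),P.mean(0).round(1))
y=np.degrees(np.arctan2(*(D[0]-D[1])[::-1]))-90
for P,o in [(D,46),(F,55)]:
    a=np.radians(27.7); print(P.mean(0)+o*np.array([np.cos(a),np.sin(a)]))
# studs in z4
Z4=lambda x,y:(195+(x+.5)/3.4-.5,(y+.5)/3.4-.5)
for L,z in [([(36,68),(588,68)],.034),([(163,10),(463,8)],.04)]:
    P=np.array([pt(c,*Z4(x,y),z)[:2]*1000 for x,y in L]);d=P[0]-P[1];print(P.round(1),np.hypot(*d),np.degrees(np.arctan2(d[1],d[0]))-90,P.mean(0))
```

```text
deckfront [[589.2 134.6]
 [640.7  33.2]] len 113.8 yaw 26.91 [615.   83.9]
foot [[576.4 140.5]
 [638.1  20. ]] len 135.4 yaw 27.11 [607.2  80.3]
lip [[625.7 163.3]
 [685.1  47.2]] len 130.4 yaw 27.11 [655.4 105.3]
seam [[629.5 164.6]
 [689.   48.5]] len 130.4 yaw 27.11 [659.2 106.6]
screws [[583.7 138.5]
 [640.9  26.7]] len 125.6 yaw 27.11 [612.3  82.6]
side [[628.8 155. ]
 [680.8  54.2]] len 113.5 yaw 27.29 [654.8 104.6]
[655.68734814 105.29288492]
[655.91173487 105.81695318]
[[689.4 197.4]
 [750.   79.2]] 132.82771573787593 27.112016756252416 [719.68911732 138.290612  ]
[[713.8 174.6]
 [746.1 112.5]] 70.00868592196184 27.45360015379285 [729.93618249 143.57012957]
```

Emit:
step_arm(targets=[[227,104.5,0,34.7,0.4],[227,104.5,0,34.7,0.4],[227,104.5,0,34.7,0.4],[227,104.5,0,34.7,0.4],[227,104.5,0,34.7,0.4],[227,104.5,0,34.7,0.4],[227,104.5,0,34.7,0.4],[227,104.5,30,34.7,0.4],[227,104.5,60,34.7,0.4],[227,104.5,90,34.7,0.4],[227,104.5,120,34.7,0.4],[227,104.5,150,34.7,0.4],[227,104.5,165,34.7,0.4],[227,104.5,165,34.7,0.4],[227,104.5,165,34.7,0.4],[227,104.5,165,34.7,0.4]])

```text
t: 4.08
eef_pos: [0.6122, -0.1612, 0.0897]
tool_rot: [0.001, -0.661, 0.751, -0.001]
contact_force: [-0.5, -0.7, -0.0]
gripper_width: 0.601
```

```bash
cat > st.py <<'E'
from h import *
import sys
from scipy.spatial.transform import Rotation as Ro
o=bot.get_obs(); q=o['tool_rot']; M=Ro.from_quat([q[1],q[2],q[3],q[0]]).as_matrix()
print(o['t'],(o['eef_pos']*1000).round(2),'yaw',np.degrees(np.arctan2(M[1,0],M[0,0])).round(2),'z',M[:,2].round(4),'F',o['contact_force'].round(2),'T',o['torque'].round(2),'w',o['gripper_width'])
if len(sys.argv)>1: # target x y z yaw
    x,y,z,w=map(float,sys.argv[1:5]); d=np.array([x,y,z])-o['eef_pos']*1000
    print('tool delta',(M.T@d).round(2),'spin',(np.degrees(np.arctan2(M[1,0],M[0,0]))-w).round(2))
E
python3 st.py 610.5 -162.9 28 -97.5
python3 - <<'E'
from h import *
c=bot.read_camera('wrist'); save(c,'w3.png')
E
```

```text
4.0833 [ 612.17 -161.24   89.71] yaw -97.32 z [ 2.1e-03 -6.0e-04 -1.0e+00] F [-0.47 -0.7  -0.03] T [ 0.03  0.01 -0.01] w 0.6008147108383293
tool delta [ 1.84  1.57 61.71] spin 0.18
```

View pics/w3.png

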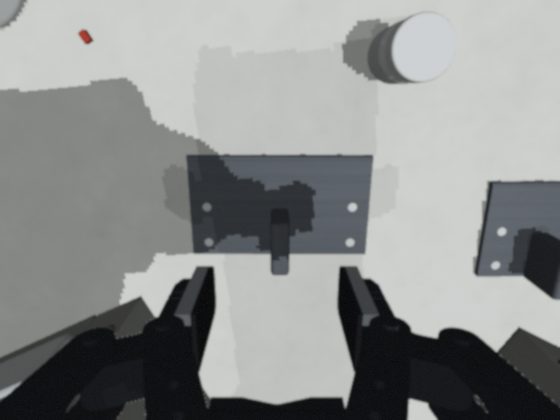

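Emit:
step_arm(targets=[[1.5,1.5,20,0.2,0.4],[1.5,1.5,40,0.2,0.4],[1.5,1.5,52,0.2,0.4],[1.5,1.5,58,0.2,0.4],[1.5,1.5,60,0.2,0.4],[1.5,1.5,61,0.2,0.4],[1.5,1.5,61,0.2,0.4],[1.5,1.5,61,0.2,0.4]])

```text
t: 4.8
eef_pos: [0.6104, -0.1618, 0.0283]
tool_rot: [0.0, -0.66, 0.752, -0.001]
contact_force: [0.9, 0.2, -0.5]
gripper_width: 0.604
```

```bash
python3 st.py 610.5 -162.9 28 -97.5
python3 - <<'E'
from h import *
c=bot.read_camera('wrist'); save(c,'w4.png')
E
```

```text
4.8 [ 610.38 -161.83   28.27] yaw -97.46 z [ 1.6e-03 -3.0e-04 -1.0e+00] F [ 0.89  0.22 -0.5 ] T [-0.02 -0.05  0.04] w 0.6043688499912948
tool delta [ 1.05 -0.25  0.27] spin 0.04
```

View pics/w4.png

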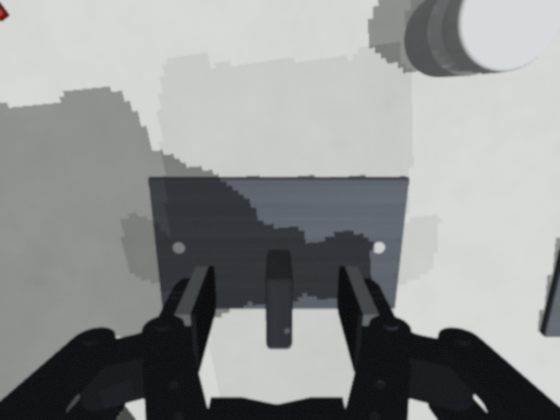

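Emit:
step_arm(targets=[[0.5,0,0,0,0.6],[0.5,0,0,0,0.8],[0.5,0,0,0,0.95],[0.5,0,0,0,1],[0.5,0,0,0,1],[0.5,0,0,0,1],[0.5,0,0,0,1],[0.5,0,0,0,1],[0.5,0,0,0,1],[0.5,0,0,0,1]], newtons=60)

```text
t: 5.68
eef_pos: [0.6098, -0.1623, 0.0277]
tool_rot: [0.0, -0.66, 0.752, -0.0]
contact_force: [-1.3, 0.6, 4.8]
gripper_width: 0.106
```

```bash
python3 st.py 610.5 -162.9 28 -97.5
python3 - <<'E'
from h import *
c=bot.read_camera('wrist'); save(c,'w5.png')
E
```

```text
5.6833 [ 609.85 -162.33   27.68] yaw -97.47 z [ 6.e-04 -2.e-04 -1.e+00] F [-1.31  0.57  4.83] T [0.02 0.11 0.01] w 0.1056988978600119
tool delta [ 0.48 -0.72 -0.32] spin 0.03
```

View pics/w5.png

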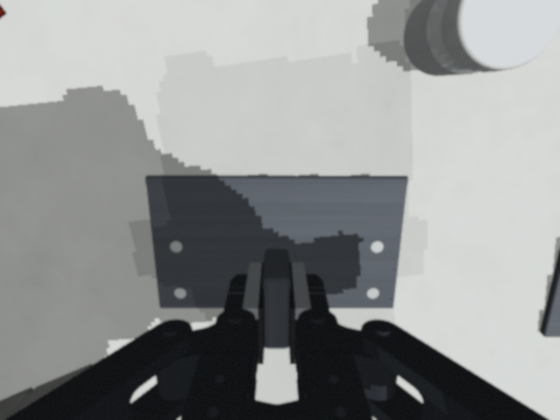

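Emit:
step_arm(targets=[[0,0,-15,0,1],[0,0,-45,0,1],[0,0,-80,0,1],[0,0,-120,0,1],[0,0,-155,0,1],[-20,3,-160,-4,1],[-50,8,-160,-9,1],[-90,15,-160,-15,1],[-130,22,-160,-21,1],[-170,28,-160,-27,1],[-205,34,-160,-32,1],[-227,37,-160,-34,1],[-237,38.6,-160,-34.6,1],[-237,38.6,-160,-34.6,1],[-237,38.6,-160,-34.6,1],[-237,38.6,-160,-34.6,1],[-237,38.6,-160,-34.6,1]])

```text
t: 7.15
eef_pos: [0.6023, 0.0749, 0.187]
tool_rot: [0.001, 0.852, -0.523, 0.0]
contact_force: [-0.1, -0.3, -1.0]
gripper_width: 0.108
```

```bash
python3 st.py 602.3 77.8 46 -62.9
python3 - <<'E'
from h import *
c=bot.read_camera('wrist'); save(c,'w6.png');np.savez('w6.npz',**c)
E
```

```text
7.15 [602.28  74.94 187.01] yaw -63.1 z [-4.0e-04 -1.4e-03 -1.0e+00] F [-0.06 -0.31 -0.96] T [-0.02 -0.04 -0.06] w 0.10804616620095017
tool delta [ -2.7   -1.45 141.  ] spin -0.2
```

View pics/w6.png

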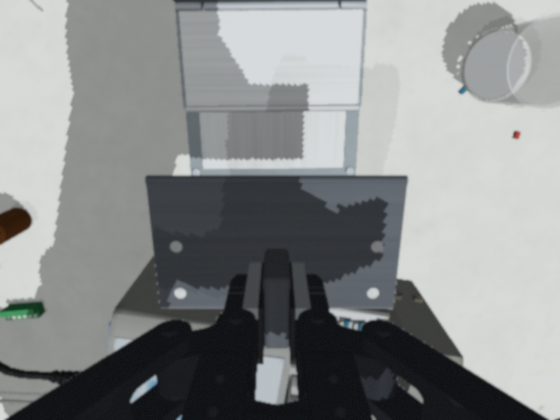

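Emit:
step_arm(targets=[[-1.5,-1,30,-0.2,1],[-2.5,-1.4,65,-0.2,1],[-2.5,-1.4,95,-0.2,1],[-2.5,-1.4,115,-0.2,1],[-2.5,-1.4,130,-0.2,1],[-2.5,-1.4,138,-0.2,1],[-2.5,-1.4,139,-0.2,1],[-2.5,-1.4,139,-0.2,1],[-2.5,-1.4,139,-0.2,1],[-2.5,-1.4,139,-0.2,1]])

```text
t: 8.03
eef_pos: [0.6032, 0.0806, 0.0497]
tool_rot: [-0.001, 0.854, -0.52, 0.001]
contact_force: [0.4, -0.0, -1.6]
gripper_width: 0.107
```

```bash
python3 st.py 602.3 77.8 38 -62.9
python3 - <<'E'
from h import *
c=bot.read_camera('wrist'); save(c,'w7.png');np.savez('w7.npz',**c)
c=bot.read_camera('scene')
cv2.imwrite('pics/s7.png',cv2.resize(cv2.cvtColor(c['frame'],cv2.COLOR_RGB2BGR)[170:250,220:320],None,fx=7,fy=7,interpolation=cv2.INTER_CUBIC))
E
```

```text
8.0333 [603.18  80.65  49.66] yaw -62.69 z [ 2.3e-03  4.0e-04 -1.0e+00] F [ 0.36 -0.04 -1.61] T [-0.05  0.01 -0.02] w 0.10656630166246346
tool delta [ 2.12  2.12 11.65] spin 0.21
```

View pics/w7.png

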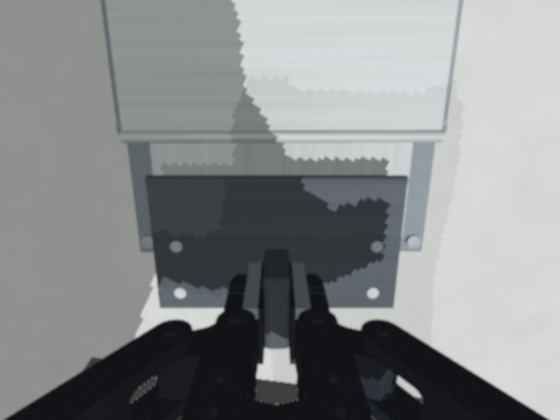

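View pics/s7.png

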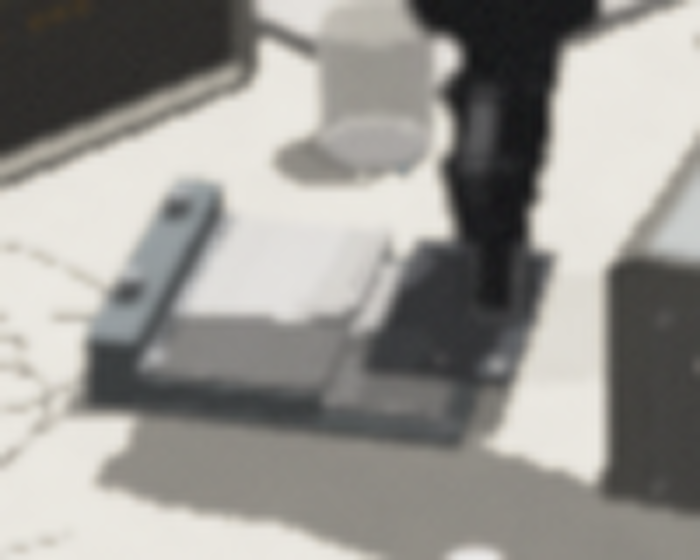

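Emit:
step_arm(targets=[[0,0,0,0,1],[0,0,0,0,1],[0,0,0,0,1]])

```text
t: 8.38
eef_pos: [0.6023, 0.0807, 0.0486]
tool_rot: [-0.0, 0.854, -0.52, 0.0]
contact_force: [0.1, -0.2, -0.8]
gripper_width: 0.105
```

```bash
python3 st.py 602.3 77.8 38 -62.9
python3 - <<'E'
from h import *
c=bot.read_camera('wrist'); save(c,'w8.png');np.savez('w8.npz',**c)
cv2.imwrite('pics/z8.png',cv2.resize(cv2.cvtColor(c['frame'],cv2.COLOR_RGB2BGR)[120:260,105:455],None,fx=2.28,fy=2.28*1.8,interpolation=cv2.INTER_CUBIC))
E
python3 st.py 602.3 77.8 38 -62.9
```

```text
8.3833 [602.3   80.72  48.55] yaw -62.66 z [ 4.e-04  0.e+00 -1.e+00] F [ 0.1  -0.23 -0.84] T [ 0.01  0.04 -0.04] w 0.10488501759924419
tool delta [ 2.59  1.34 10.55] spin 0.24
8.4333 [602.24  80.7   48.46] yaw -62.66 z [ 2.e-04  0.e+00 -1.e+00] F [ 0.19 -0.15 -0.11] T [-0.02  0.03 -0.03] w 0.10539755230632095
tool delta [ 2.6   1.28 10.46] spin 0.24
```

View pics/z8.png

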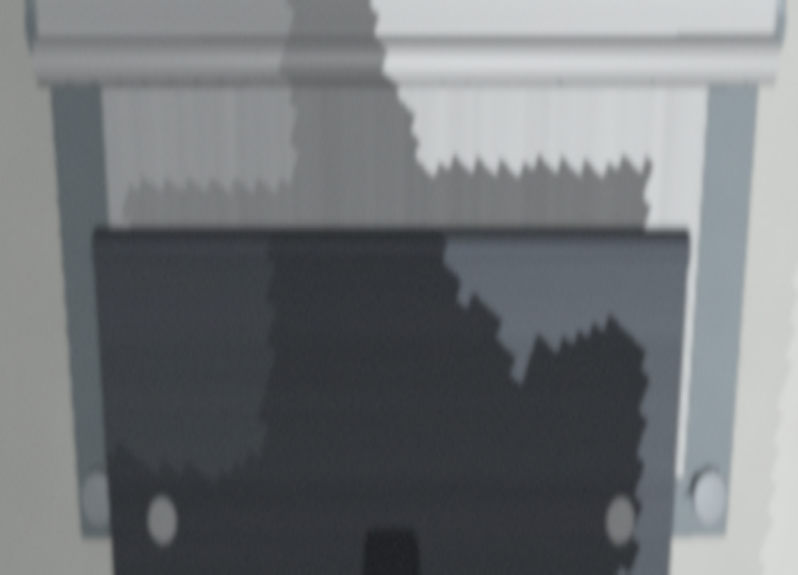

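Emit:
step_arm(targets=[[1.5,0.5,4,0.2,1],[2.6,1,8,0.2,1],[2.6,1,10,0.2,1],[2.6,1,11,0.2,1],[2.6,1,11,0.2,1],[2.6,1,11,0.2,1],[2.6,1,11,0.2,1],[2.6,1,11,0.2,1]])

```text
t: 9.1
eef_pos: [0.6026, 0.078, 0.0374]
tool_rot: [-0.0, 0.853, -0.521, 0.0]
contact_force: [-0.1, 0.1, -0.8]
gripper_width: 0.102
```

```bash
python3 st.py 633.4 93.8 37.4 -62.9
python3 - <<'E'
from h import *
c=bot.read_camera('wrist'); save(c,'w9.png');np.savez('w9.npz',**c)
cv2.imwrite('pics/z9.png',cv2.resize(cv2.cvtColor(c['frame'],cv2.COLOR_RGB2BGR)[120:260,105:455],None,fx=2.28,fy=2.28*1.8,interpolation=cv2.INTER_CUBIC))
E
python3 st.py 633.4 93.8 37.4 -62.9
```

```text
9.1 [602.62  77.97  37.43] yaw -62.86 z [ 3.e-04  1.e-04 -1.e+00] F [-0.14  0.11 -0.83] T [-0.01 -0.02 -0.04] w 0.1021241730024699
tool delta [ -0.05 -34.62   0.04] spin 0.04
9.15 [602.61  77.96  37.46] yaw -62.86 z [ 3.e-04  0.e+00 -1.e+00] F [-0.1   0.41 -0.44] T [-0.01  0.02  0.04] w 0.10941175895647198
tool delta [ -0.05 -34.62   0.07] spin 0.04
```

View pics/z9.png

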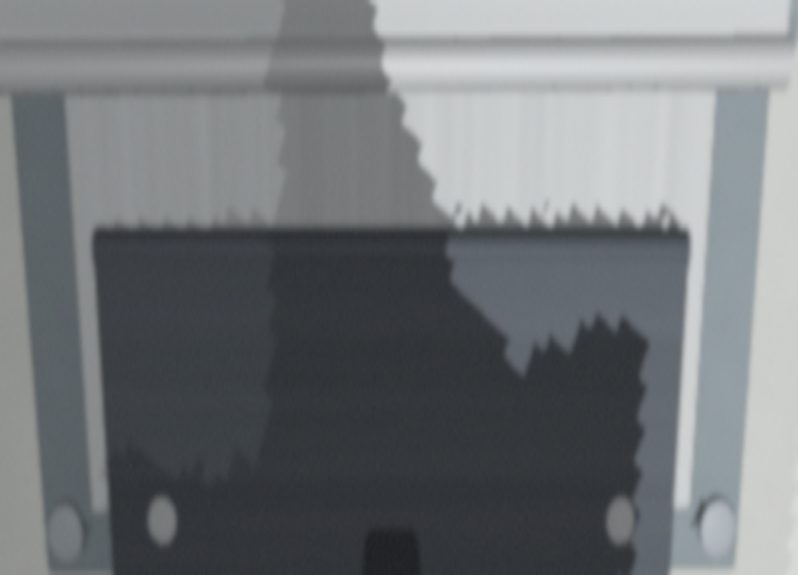

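Emit:
step_arm(targets=[[0,-4,0,0,1],[0,-8,0,0,1],[0,-11,0,0,1],[0,-14,0,0,1],[0,-17,0,0,1],[0,-20,0,0,1],[0,-22,0,0,1],[0,-24,0,0,1],[0,-24,0,0,1],[0,-24,0,0,1]])

```text
t: 9.98
eef_pos: [0.6238, 0.0888, 0.0373]
tool_rot: [0.0, 0.853, -0.521, -0.0]
contact_force: [0.4, -0.9, -0.7]
gripper_width: 0.102
```

```bash
python3 st.py 633.4 93.8 37.4 -62.9
python3 - <<'E'
from h import *
c=bot.read_camera('wrist'); save(c,'w10.png');np.savez('w10.npz',**c)
c=bot.read_camera('scene')
cv2.imwrite('pics/s10.png',cv2.resize(cv2.cvtColor(c['frame'],cv2.COLOR_RGB2BGR)[170:250,220:320],None,fx=7,fy=7,interpolation=cv2.INTER_CUBIC))
E
```

```text
9.9833 [623.85  88.82  37.26] yaw -62.86 z [-1.e-04 -1.e-04 -1.e+00] F [ 0.44 -0.95 -0.74] T [-0.02  0.03  0.  ] w 0.10215356206709908
tool delta [ -0.07 -10.77  -0.14] spin 0.04
```

View pics/w10.png

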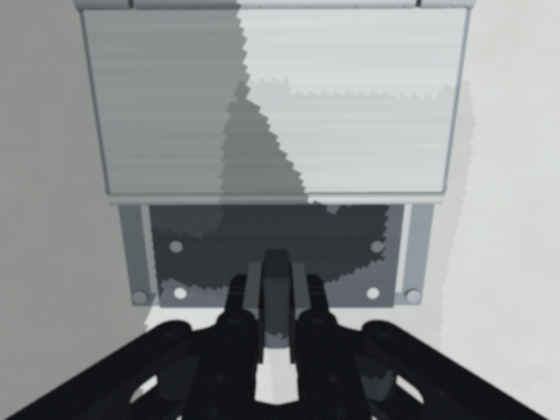

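View pics/s10.png

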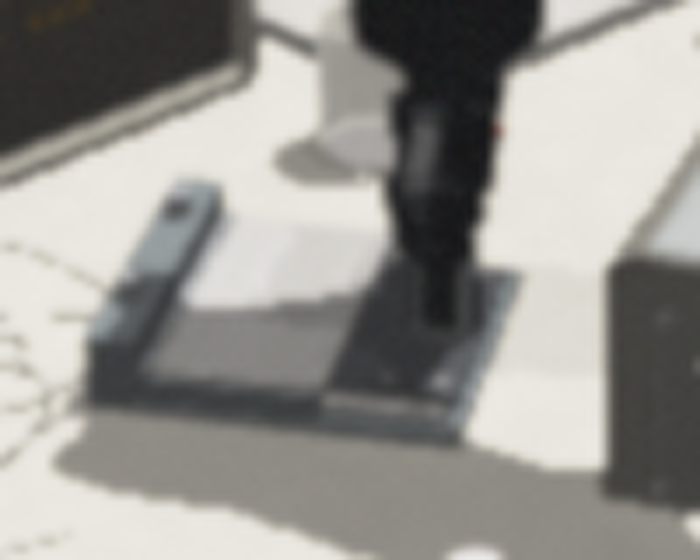

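Emit:
step_arm(targets=[[0,-3,0,0,1],[0,-6,0,0,1],[0,-8.5,0,0,1],[0,-10.7,0,0,1],[0,-10.7,0,0,1],[0,-10.7,0,0,1],[0,-10.7,0,0,1]])

```text
t: 10.67
eef_pos: [0.6333, 0.0936, 0.0372]
tool_rot: [0.0, 0.853, -0.521, -0.0]
contact_force: [0.3, -1.0, -1.2]
gripper_width: 0.103
```

```bash
python3 st.py 633.4 93.8 35.7 -62.9
python3 - <<'E'
from h import *
c=bot.read_camera('wrist'); save(c,'w11.png');np.savez('w11.npz',**c)
cv2.imwrite('pics/z11.png',cv2.resize(cv2.cvtColor(c['frame'],cv2.COLOR_RGB2BGR)[190:330,95:465],None,fx=2.1,fy=4,interpolation=cv2.INTER_CUBIC))
E
```

```text
10.6667 [633.25  93.63  37.23] yaw -62.86 z [-3.e-04 -1.e-04 -1.e+00] F [ 0.32 -1.02 -1.19] T [ 0.02  0.07 -0.01] w 0.10281625053081185
tool delta [-0.08 -0.21  1.53] spin 0.04
```

View pics/z11.png

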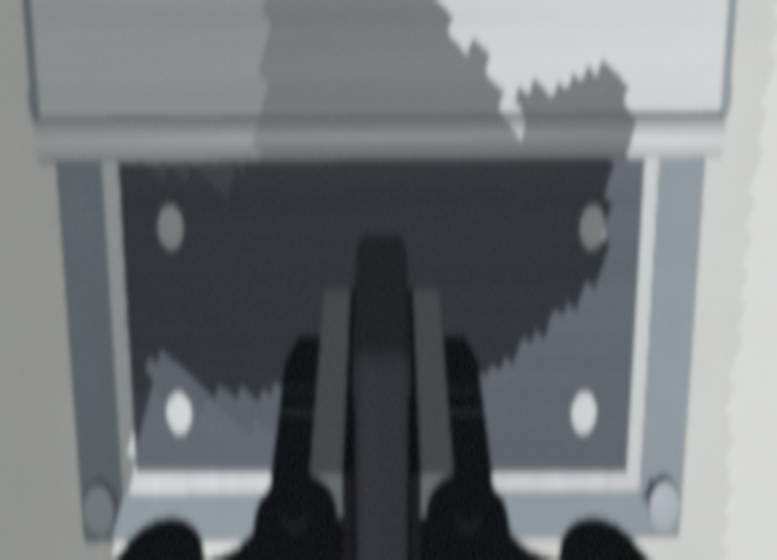

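Run:
```python
from h import *
c=dict(np.load('w11.npz'))
Z=lambda x,y:(95+(x+.5)/2.1-.5,190+(y+.5)/4-.5)
a=np.radians(27.1);X=np.array([np.cos(a),np.sin(a)]);Y=np.array([-X[1],X[0]]);L=np.array([655.7,105.2])
for n,x,y,z in [('rearL',138,470,.0135),('rearR',627,470,.0135),('deckL',200,492,.008),('deckR',560,492,.008),('foot',640,541,.005),('lipL',60,160,.017),('lipR',700,158,.017),('FrontholeL',171,228,.0135),('FrontholeR',593,228,.0135)]:
    p=pt(c,*Z(x,y),z)[:2]*1000-L; print(n,(p@X).round(1),(p@Y).round(1))
```

```text
rearL -39.4 50.8
rearR -39.5 -51.9
deckL -45.8 39.5
deckR -45.9 -39.4
foot -54.6 -58.8
lipL -1.4 61.0
lipR -1.3 -61.1
FrontholeL -10.4 41.5
FrontholeR -10.5 -42.4
```

Emit:
step_arm(targets=[[0,0,0.5,0,1],[0,0,1,0,1],[0,0,1.4,0,1],[0,0,1.7,0,1],[0,0,1.7,0,1],[0,0,1.7,0,1],[0,0,1.7,0,1]])

```text
t: 11.3
eef_pos: [0.6333, 0.0936, 0.0357]
tool_rot: [0.0, 0.853, -0.521, 0.0]
contact_force: [0.3, -1.2, 1.5]
gripper_width: 0.103
```

```bash
python3 st.py 633.4 93.8 35.7 -62.9
```

```text
11.3 [633.34  93.64  35.71] yaw -62.86 z [-0.e+00 -1.e-04 -1.e+00] F [ 0.32 -1.19  1.53] T [-0.04  0.18 -0.01] w 0.10342567404127177
tool delta [-0.12 -0.13  0.01] spin 0.04
```

Emit:
step_arm(targets=[[0,0,0.3,0,1],[0,0,0.5,0,1],[0,0,0.5,0,1],[0,0,0.5,0,1],[0,0,0.5,0,1]])

```text
t: 11.72
eef_pos: [0.6333, 0.0937, 0.0357]
tool_rot: [0.0, 0.853, -0.522, 0.0]
contact_force: [-1.6, -1.4, 6.2]
gripper_width: 0.109
```

```bash
python3 st.py 633.4 93.8 35.7 -62.9
```

```text
11.7167 [633.32  93.65  35.66] yaw -62.87 z [-1.e-04 -2.e-04 -1.e+00] F [-1.64 -1.42  6.16] T [-0.13  0.61  0.  ] w 0.10929708381251975
tool delta [-0.09 -0.14 -0.04] spin 0.03
```

```bash
python3 - <<'E'
from h import *
c=bot.read_camera('wrist'); save(c,'w12.png');np.savez('w12.npz',**c)
Z=lambda x,y:(95+(x+.5)/2.1-.5,190+(y+.5)/4-.5)
a=np.radians(27.1);X=np.array([np.cos(a),np.sin(a)]);Y=np.array([-X[1],X[0]]);L=np.array([655.7,105.2])
for f_ in ['w11.npz','w12.npz']:
  c=dict(np.load(f_))
  def med(us,vs):
    Q=np.array([pt(c,u,v)*1000 for u in range(*us) for v in range(*vs)]); p=np.median(Q,0); q=p[:2]-L; print(f_,us,vs,'X %.1f Y %.1f z %.2f sd %.2f'%(q@X,q@Y,p[2],Q[:,2].std()))
  for us in [(165,172),(185,225),(340,370),(385,388)]:
    for vs in [(233,238),(255,262),(268,275),(298,304)]: med(us,vs)
  print('flap');
  for us in [(130,180),(260,300),(380,420)]:
    for vs in [(60,70),(120,130),(175,185),(190,193)]: med(us,vs)
  print('deck strip sides'); med((146,148),(240,250)); med((405,407),(240,250))
E
python3 st.py 633.4 93.8 35.7 -62.9
```

```text
w11.npz (165, 172) (233, 238) X -5.3 Y 44.5 z 13.19 sd 0.51
w11.npz (165, 172) (255, 262) X -15.8 Y 45.5 z 13.05 sd 20.42
w11.npz (165, 172) (268, 275) X -21.9 Y 46.0 z 13.14 sd 20.42
w11.npz (165, 172) (298, 304) X -36.3 Y 47.3 z 13.10 sd 0.51
w11.npz (185, 225) (233, 238) X -5.3 Y 29.4 z 13.25 sd 10.19
w11.npz (185, 225) (255, 262) X -15.8 Y 30.0 z 13.09 sd 0.62
w11.npz (185, 225) (268, 275) X -21.9 Y 30.4 z 13.09 sd 8.63
w11.npz (185, 225) (298, 304) X -36.2 Y 31.3 z 13.15 sd 9.31
w11.npz (340, 370) (233, 238) X -5.4 Y -32.7 z 13.09 sd 0.54
w11.npz (340, 370) (255, 262) X -15.9 Y -33.4 z 13.10 sd 9.95
w11.npz (340, 370) (268, 275) X -22.0 Y -33.9 z 13.06 sd 9.95
w11.npz (340, 370) (298, 304) X -36.3 Y -34.7 z 13.07 sd 10.74
w11.npz (385, 388) (233, 238) X -5.4 Y -45.8 z 12.90 sd 0.50
w11.npz (385, 388) (255, 262) X -16.1 Y -46.8 z 13.23 sd 0.63
w11.npz (385, 388) (268, 275) X -22.0 Y -47.2 z 13.03 sd 0.48
w11.npz (385, 388) (298, 304) X -36.2 Y -48.4 z 13.09 sd 0.48
flap
w11.npz (130, 180) (60, 70) X 60.4 Y 41.7 z 18.69 sd 8.78
w11.npz (130, 180) (120, 130) X 40.0 Y 43.8 z 18.70 s
[... 2074 characters left out ...]
 -1.5 z 18.69 sd 13.66
w12.npz (260, 300) (175, 185) X 19.9 Y -1.6 z 18.61 sd 6.88
w12.npz (260, 300) (190, 193) X 15.5 Y -1.6 z 18.57 sd 12.49
w12.npz (380, 420) (60, 70) X 60.2 Y -42.6 z 18.66 sd 9.70
w12.npz (380, 420) (120, 130) X 40.1 Y -44.5 z 18.62 sd 9.70
w12.npz (380, 420) (175, 185) X 19.9 Y -46.6 z 18.56 sd 6.88
w12.npz (380, 420) (190, 193) X 15.4 Y -47.1 z 18.54 sd 0.54
deck strip sides
w12.npz (146, 148) (240, 250) X -11.4 Y 55.4 z 7.65 sd 0.50
w12.npz (405, 407) (240, 250) X -11.2 Y -55.8 z 7.49 sd 0.68
11.7667 [633.32  93.68  35.67] yaw -62.86 z [-1.e-04 -2.e-04 -1.e+00] F [-2.75 -0.56  5.68] T [-0.12  0.58  0.04] w 0.10414250985048523
tool delta [-0.07 -0.13 -0.03] spin 0.04
```

View pics/w12.png

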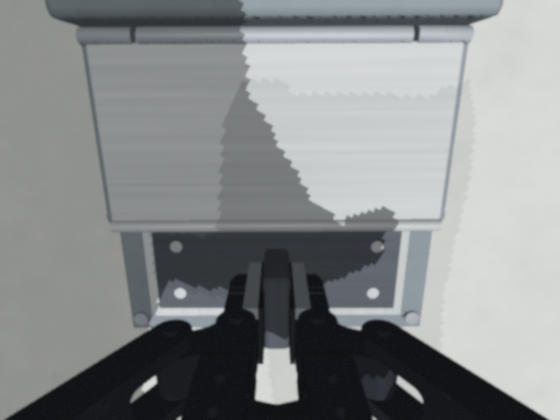

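Emit:
step_arm(targets=[[0,0,0.2,0,1],[0,0,0.4,0,1],[0,0,0.4,0,1],[0,0,0.4,0,1],[0,0,0.4,0,1],[0,0,0.4,0,1]])

```text
t: 12.27
eef_pos: [0.6333, 0.0937, 0.0357]
tool_rot: [0.0, 0.853, -0.522, 0.0]
contact_force: [-4.1, -1.1, 8.1]
gripper_width: 0.101
```

```bash
python3 st.py 633.4 93.8 35.7 -62.9
```

```text
12.2667 [633.35  93.68  35.67] yaw -62.87 z [ 0.e+00 -3.e-04 -1.e+00] F [-4.09 -1.13  8.09] T [-0.23  0.85 -0.02] w 0.10106854569552862
tool delta [-0.08 -0.1  -0.03] spin 0.03
```

Emit:
step_arm(targets=[[-0.1,0.15,0.1,0,1],[-0.1,0.3,0.2,0,1],[-0.1,0.3,0.2,0,1],[-0.1,0.3,0.2,0,1],[-0.1,0.3,0.2,0,1],[-0.1,0.3,0.2,0,1]])

```text
t: 12.77
eef_pos: [0.6333, 0.0936, 0.0357]
tool_rot: [-0.0, 0.853, -0.522, 0.0]
contact_force: [-3.7, -1.2, 9.5]
gripper_width: 0.103
```

```bash
python3 st.py 633.4 93.8 35.7 -62.9
```

```text
12.7667 [633.31  93.64  35.65] yaw -62.87 z [ 6.e-04 -2.e-04 -1.e+00] F [-3.71 -1.25  9.49] T [-0.23  0.84 -0.01] w 0.10273672341607817
tool delta [-0.1  -0.16 -0.05] spin 0.03
```

Emit:
step_arm(targets=[[0,0.1,0.05,0,1],[0,0.1,0.05,0,1],[0,0.1,0.05,0,1],[0,0.1,0.05,0,1],[0,0.1,0.05,0,1],[0,0.1,0.05,0,1],[0,0.1,0.05,0,1],[0,0.1,0.05,0,1],[0,0.1,0.05,0,1],[0,0.1,0.05,0,1],[0,0.1,0.05,0,1],[0,0.1,0.05,0,1]])

```text
t: 13.77
eef_pos: [0.6333, 0.0937, 0.0357]
tool_rot: [-0.0, 0.853, -0.522, 0.0]
contact_force: [-3.6, -0.6, 10.4]
gripper_width: 0.107
```

```bash
python3 st.py 633.4 93.8 35.7 -62.9
python3 - <<'E'
from h import *
c=bot.read_camera('wrist'); save(c,'w13.png');np.savez('w13.npz',**c)
L=np.array([655.7,105.2]);a=np.radians(27.1);X=np.array([np.cos(a),np.sin(a)])
for us,vs in [((185,225),(250,262)),((185,225),(298,304)),((340,370),(250,262)),((340,370),(298,304)),((260,300),(60,70)),((260,300),(200,215))]:
    Q=np.median([pt(c,u,v)*1000 for u in range(*us) for v in range(*vs)],0); print(us,vs,((Q[:2]-L)@X).round(1),Q[2].round(2))
c=bot.read_camera('top'); save(c,'t13.png')
E
python3 st.py
```

```text
13.7667 [633.31  93.68  35.66] yaw -62.87 z [ 8.e-04 -1.e-04 -1.e+00] F [-3.58 -0.56 10.38] T [-0.17  0.76  0.01] w 0.10700691128562055
tool delta [-0.07 -0.14 -0.04] spin 0.03
(185, 225) (250, 262) -14.5 11.56
(185, 225) (298, 304) -36.2 11.57
(340, 370) (250, 262) -14.6 11.53
(340, 370) (298, 304) -36.4 11.4
(260, 300) (60, 70) 60.3 18.7
(260, 300) (200, 215) 9.1 18.58
13.8667 [633.32  93.65  35.65] yaw -62.87 z [ 8.e-04 -2.e-04 -1.e+00] F [-3.65 -1.55  9.42] T [-0.17  0.73  0.01] w 0.102989905014118
```

View pics/w13.png

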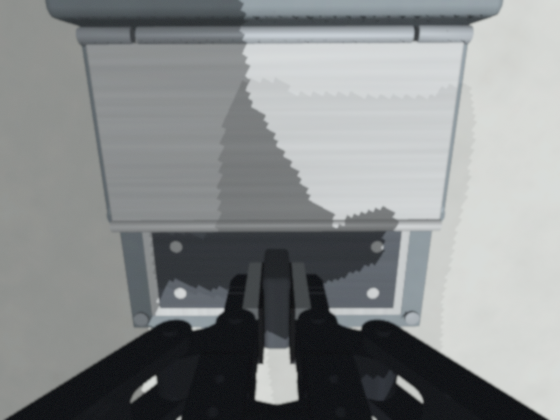

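View pics/t13.png

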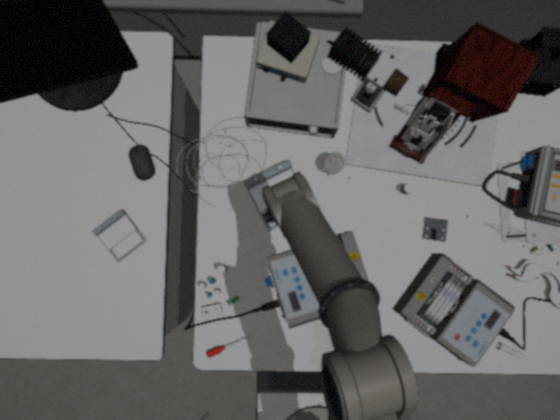

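The strip lies flat under the shut flap, with its visible part at image columns 152–400. The beaker, bottle and narrow strip are where they were, and the push is steady near 10 N, so I am handing in.

```bash
python3 -c "
from station import bot
print(bot.hand_in())"
```

```text
the job is handed in; nothing more can be done
None
```

The wide strip is tucked under the flap of the larger grey box and pressed flat on the deck. I handed the job in at about 13.9 s, still gripping the rib (60 N) and pressing. No verdict came back.

- **Tuck:** before pressing, the front edge measured about 20.5 mm past the lip. It was central to within 1 mm, and the hand was turned within about 0.1° of square to the box.
- **Flat on the deck:** the strip's top reads 11.4–11.6 mm all over. That is about 4 mm above the measured deck height, as it should be for a plate 4 mm thick.
- **Flap:** its top stayed level at 18.6–18.7 mm front to back, unchanged from before the press, so it was not lifted.
- **Push:** the vertical force was steady at 9.4–10.4 N over the last second.
- **Other objects:** in the top view the narrow strip, beaker and white bottle look unmoved. I did not check the brown vial separately at the end.

**Not ideal:** a sideways force of about 3.6 N and a moment of about 0.75 N m remained at the wrist. That moment is larger than the push alone explains, but the camera showed no tilt or slip.

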